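Open the scrap caddy by its lever and let the lid down softly

ROBOT

A 6-joint arm with a two-finger parallel gripper is mounted at the origin on the work surface. World frame = base frame: x ahead of the robot, y to its left, z up, the work surface at z = 0. Lengths are in mm, angles in rad, forces in N, time in s.
With the tool pointing down it reaches from about 400 to 925 mm from the base axis. Payload 12.5 kg.
Tool frame: the origin (TCP) lies on the centre line of the jaws, within the pads' length; the fingertips stand 19 mm ahead of it and the grasp point (between the pads) is the TCP; z points along the fingers, y is the line along which they close (so a half turn about z gives the same grasp; the last joint's range is limited). The gripper opens to 95 mm and grips with 3 to 60 N. Pads are 20 mm wide; open, the fingers measure 119 mm over their backs; the gripper's body (75 mm by 180 mm) begins 59 mm behind the grasp point.
Start: joints at [-1.224, 0.491, 1.559, -0, 1.092, -0.106], TCP at [273.452, -562.022, 233.661] pointing down, gripper open.
Joint ranges: [-3.1, 3.1], [-0.84, 2.19], [0.05, 2.79], [-1.13, 4.28], [0.06, 2.93], [-2.69, 2.69]. Speed limits (rad/s): [2.22, 2.22, 2.79, 3.14, 3.14, 3.14].

INTERFACE

Orientations are given as [roll, pitch, yaw] about the fixed x, y, z axes, in that order (R = Rz(yaw) Ry(pitch) Rx(roll)).
In Python, from cell import state, read_camera, job_done gives the robot as it stands.
- The arm moves only by the tool arm_command, never from a script. Its argument "deltas" is a list of rows, each an object of numbers: "dx", "dy", "dz": the shift along the world's x, y, z in m; "yaw": the turn about the world's z in degrees. In form: [{"dx": .., "dy": .., "dz": .., "yaw": ..}, ...]. A call has 1 to 20 rows; each row shifts and turns the commanded pose from where the row before left it; what a row does not reach is not made up. A row lasts 1/10 s, in which the tool goes at most 50 mm and 8.59 degrees, less where a joint would pass 70% of its speed; a pose out of reach is approached as far as the arm can. A call with a gripper value outside its range is refused whole. "gripper" is the finger opening in m, from 0 to 0.0951, set as the call begins (left out, the last holds). The fingers move at their own pace and stop on an object; the grip force is fixed at half the most. Time passes only in rows, so rows that do not move let the fingers close. It gives the time, the measured TCP pose, the force, the opening and the grip force at its end, in the units of the state.
- state(): the state, without advancing time (a new reading comes with each control period).
- read_camera(name): name is "side" or "top" or "wrist"; returns a dict with "color" (480x640x3 uint8, red, green, blue), "range_z" (480x640 float32, mm along the optical axis (not along the pixel's ray), 0 where there is no reading), "fx", "fy", "cx", "cy" (pixels), "extrinsics" (4x4, takes a point from camera to world coordinates). Camera axes: x right, y up, looking along -z (the intrinsics and any distortion apply to the point x, -y, -z); pixel columns grow to the right and rows downward; lengths in mm; the calibration is good to about 2 mm. The wrist camera is an equidistant fisheye: a pixel r from the principal point sees the ray r / f radians off the axis. A picture is of the moment at which its call begins.
- job_done(): hands the job in; it is judged then, once.
The state is a dict: "t": time; "joints": joint angles; "qvel": joint speeds; "tau": joint torques, N m; "eef_pos": TCP position; "tcp_rot": TCP orientation; "ft_force": force on the tool from outside, world axes, zero at the start; "moment": the same for the moment, N m; "opening": opening from 0.0 (shut) to 1.0 (fully open); "grip_force": force on a finger pad.
Only numpy, scipy, OpenCV 4.12 (cv2) and the standard library are available. Lean on these libraries where they do the work, as an engineer would, in place of code of your own. Each camera call takes 0.05 s, during which the arm holds its last target. There are 200 camera calls.

TASK

The small aluminium pot has been left under the lever of the steel scrap caddy: slide it along the counter, without lifting it, until it is out from under the lever. Then press the lever right down so that the lid stands wide open, hold it there about three seconds for scraps to be thrown in, and ease the lever back up slowly so that the lid comes down gently and shuts without slamming. Touch the lid only through its lever, pick nothing up, leave the other things where they are, and finish clear of everything.

Things in the scene. Friction and masses are not known exactly. Their poses are not given: they have to be found in the camera images.
- caddy: steel food-scrap caddy fixed to the counter, a box 180 mm deep (its x), 200 mm wide (its y), 160 mm high, with a flat lid. Origin under its centre; its own -x side is the front, which faces roughly sideways as the robot sees it (towards the robot's right), where the lever sticks out. The front face is at its x = -90 mm.
- lid: flat steel lid of the caddy, 188 x 206 mm, about 10 mm thick, hinged along the caddy's back (+x) top edge, 92 mm behind the caddy's centre and 160 mm above the counter; origin on its underside, above the caddy's centre when shut. Its front edge swings up and back.
- lid_angle (a joint): opening of the lid in rad: 0 shut, 1.2 wide open. Linked to the lever: always 2.4 times lever_angle. Nothing brakes it: if the lever is let go, the lid falls shut in a fraction of a second and slams.
- lever: straight steel bar 8 mm thick, pivoted in the middle of the caddy's front face, 60 mm above the counter (origin on the pivot), reaching 115 mm from it towards caddy -x. It slopes 0.25 rad upwards from the pivot when released, 0.25 rad downwards when fully down. Its outer 34 mm is a square black rubber pad 34 mm wide, the rest is 20 mm wide.
- lever_angle (a joint): how far the lever is pressed, in rad: 0 up (released), 0.5 fully down at its stop. It takes about 5 to 10 N on the pad to press and hold it, and it follows the finger back up by itself.
- lever_pad (a point): point in the middle of the upper face of the lever's square pad, 98 mm along the lever from the pivot; moves with the lever: about 88 mm above the counter when released, about 40 mm when fully down.
- pot: small round aluminium pot without handles or lid, 100 mm outer and 94 mm inner diameter, 55 mm high, floor 4 mm thick, about 0.2 to 0.3 kg, loose on the counter, open to the top. It stands partly below the lever's outer end and stops the lever about half-way. Origin under its centre, on the counter.
- griddle: round black steel griddle, 270 mm across, 18 mm high, with a flat 130 mm handle; origin under the disc's centre. A bystander.
- plate: white ceramic plate, 230 mm across, 22 mm high; origin under its centre. A bystander.
- brush: basting brush lying flat, 210 mm long along its own x, about 20 mm high: round hard handle and grey silicone head (head at its +x end); origin under its middle. A bystander.
- mug: white mug, 80 mm across, 90 mm high, beside the caddy; origin under its centre. A bystander.
- tumbler: steel tumbler, 70 mm across, 100 mm high, beside the caddy; origin under its centre. A bystander.
- jar: closed glass jar, 76 mm across, 120 mm high; origin under its centre. A bystander.
- dispenser: empty steel push dispenser for soap fixed to the counter, 72 mm across, 196 mm high. A bystander.

How it is judged:
By the outcome, as a careful person would: the job done as asked, in the order asked, and still so for the second after the job is handed in, with the robot touching nothing.
It also fails if it takes over 67 s, if anything falls off the work surface, if the arm or the gripper's body presses on something with over 40 N, if the wrist force passes 120 N, or if a joint passes its speed limit or range.

## Working session

There is one attempt and no reset: what is moved stays moved. The work goes in short steps, Python scripts to look and compute and a tool call to move; the robot and the scene stay as the last step left them, time stands still between calls to the robot, and variables do not carry over. Pictures are saved under pics/ and viewed, at most 10 in all, crops included, and the job is handed in when it is done.

Besides the shell and the picture viewer there is one more tool, called after "Emit:" as name(argument=value, ...), one argument or row to a line, values as JSON. arm_command: Moves the arm, as the interface text tells. Its arguments: {"type":"object","properties":{"deltas":{"type":"array"},"gripper":{"type":"number"}},"required":["deltas"]}

```bash
mkdir -p pics; python3 - <<'E'
from cell import state, read_camera
import cv2, numpy as np
print(state())
for n in ("top","side"):
    c=read_camera(n); np.savez(f"{n}0.npz",**c)
    cv2.imwrite(f"pics/{n}0.png",c["color"][:,:,::-1])
    print(n,c["fx"],c["fy"],c["cx"],c["cy"],c["extrinsics"].round(3).tolist(),[k for k in c])
E
```

```text
{'t': 0.0, 'joints': array([-1.22358514e+00,  4.91537238e-01,  1.55947544e+00,  2.16805722e-05,
        1.09167794e+00, -1.05625151e-01]), 'qvel': array([-0.00147035, -0.00114467, -0.00020233,  0.00055672, -0.00014245,
        0.00011287]), 'tau': array([-1.54287689e-03, -6.12641788e+01, -2.58177209e+01,  6.92458358e-02,
        4.81091451e-02, -1.03740260e-04]), 'eef_pos': array([ 273.3805449 , -561.78329459,  233.06665182]), 'tcp_rot': array([-3.14050283e+00, -1.34878426e-04,  4.52826257e-01]), 'ft_force': array([ 0.80853051, -0.12169129, -0.66912652]), 'moment': array([ 0.01718745, -0.00086566,  0.00523123]), 'grip_force': 0.0, 'opening': 1.0006467409073725}
top 449.40124250013105 449.40124250013105 317.9244852764193 237.3230603244765 [[0.02, 0.996, -0.087, 440.486], [-1.0, 0.02, 0.004, -3.707], [0.005, 0.087, 0.996, 1575.096], [0.0, 0.0, 0.0, 1.0]] ['color', 'range_z', 'fx', 'fy', 'cx', 'cy', 'extrinsics']
side 434.14429977409367 434.14429977409367 316.70738053339306 235.51380976062964 [[-0.698, 0.505, -0.508, -45.614], [-0.716, -0.5, 0.487, 572.633], [-0.008, 0.704, 0.71, 979.182], [0.0, 0.0, 0.0, 1.0]] ['color', 'range_z', 'fx', 'fy', 'cx', 'cy', 'extrinsics']
```

View pics/top0.png

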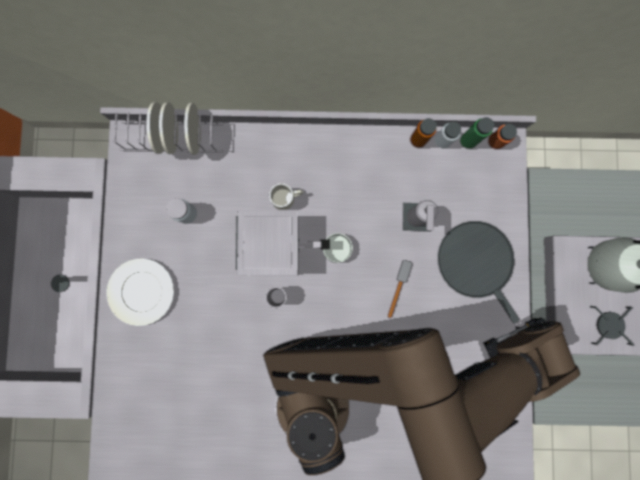

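View pics/side0.png

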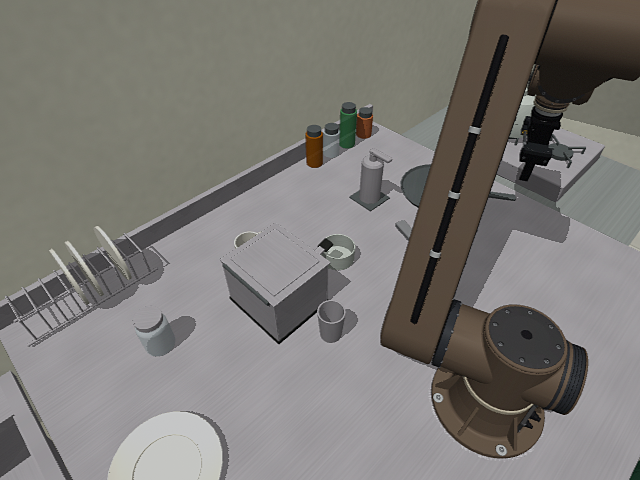

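The top view shows the caddy lid at about (268,244), the lever pad at (323,244), and the pot at (339,249). The brush is at (400,288), the dispenser at (418,215), the griddle at (475,258), the tumbler at (278,297) and the mug at (282,195). The side view confirms the pot stands just outside the lever's end. Next I'll measure these.

```bash
cat > h.py <<'E'
import numpy as np, cv2
def cloud(c):
    v,u=np.mgrid[:480,:640]; d=c["range_z"]
    p=np.stack([(u-c["cx"])/c["fx"]*d,-(v-c["cy"])/c["fy"]*d,-d,np.ones_like(d)],-1)
    return (p@np.asarray(c["extrinsics"]).T)[...,:3]
E
python3 - <<'E'
from h import *
for n in ("top","side"):
    c=dict(np.load(n+"0.npz")); P=cloud(c); col=c["color"].astype(int)
    z=P[...,2]; val=c["range_z"]>0
    box=lambda x0,x1,y0,y1:(P[...,0]>x0)&(P[...,0]<x1)&(P[...,1]>y0)&(P[...,1]<y1)&val
    m=box(300,600,0,350)&(z>155)&(z<185)
    r=cv2.minAreaRect(P[m][:,:2].astype(np.float32)); print(n,"lid",r,z[m].mean(),m.sum())
    m=box(300,600,-100,80)&(col.max(-1)<60)&(z>60)&(z<110)
    q=P[m]; print("pad",m.sum(),q.mean(0),q.min(0),q.max(0), cv2.minAreaRect(q[:,:2].astype(np.float32)))
    m=box(300,600,-160,20)&(z>47)&(z<62)
    q=P[m][:,:2].astype(np.float32); print("potrim",m.sum(),cv2.minEnclosingCircle(q),q.min(0),q.max(0))
    for nm,b in dict(brush=(250,500,-280,-150),disp=(460,640,-300,-180),tumbler=(250,360,60,160),mug=(520,640,20,140)).items():
        m=box(*b)&(z>8); 
        if m.sum()>5:q=P[m]; print(nm,q.min(0).round(),q.max(0).round(),m.sum())
E
```

```text
top lid ((521.2127685546875, 155.17880249023438), (157.48733520507812, 193.2733612060547), 1.1336400508880615) 168.87764245584347 3105
pad 60 [550.06745591 -32.58065642  88.52706105] [535.50039885 -43.05381305  80.07453234] [562.88937694 -19.55884368  97.9218141 ] ((549.0490112304688, -31.605510711669922), (27.123397827148438, 23.186677932739258), 1.9437929391860962)
potrim 79 ((540.6058349609375, -73.78013610839844), 50.06985855102539) [ 491.0807  -122.38517] [590.5313   -27.285622]
brush [ 250. -280.    8.] [ 479. -150.  780.] 3345
disp [ 462. -300.    8.] [ 632. -181.   22.] 52
tumbler [256.  65.   8.] [360. 157. 107.] 117
mug [521.  20.   9.] [640. 140. 179.] 1084
side lid ((521.6424560546875, 153.66934204101562), (159.0839385986328, 195.73175048828125), 0.809245228767395) 169.23007398791265 3971
pad 107 [548.31758596 -31.30024946  88.64240633] [533.31580725 -48.70817394  80.06120623] [566.32522631 -15.19645054  94.48680654] ((549.9273071289062, -31.745840072631836), (32.60750961303711, 33.56413269042969), 1.7146352529525757)
potrim 182 ((542.1998901367188, -74.42603302001953), 52.25309753417969) [ 492.7414 -126.587 ] [593.7504   -23.909126]
brush [ 250. -158.  750.] [ 266. -150.  760.] 48
disp [ 461. -300.    8.] [ 525. -273.   21.] 34
tumbler [338.  96.   8.] [360. 157. 104.] 328
mug [520.  56. 163.] [640. 140. 176.] 1004
```

```bash
python3 - <<'E'
from h import *
for n in ("top","side"):
    c=dict(np.load(n+"0.npz")); P=cloud(c); col=c["color"].astype(int); z=P[...,2]; val=c["range_z"]>0
    box=lambda x0,x1,y0,y1,z0,z1:(P[...,0]>x0)&(P[...,0]<x1)&(P[...,1]>y0)&(P[...,1]<y1)&val&(z>z0)&(z<z1)
    m=box(350,750,0,350,160,180); print(n,"lid",cv2.minAreaRect(P[m][:,:2].astype(np.float32)))
    m=box(520,580,-15,60,60,100)&(np.ptp(col,axis=-1)<40); q=P[m]; print("bar",len(q), q[np.argsort(q[:,1])][::6].round().tolist())
    for b in [(380,700,-420,-150,12,60),(450,800,-420,-150,60,230)]:
        m=box(*b).astype(np.uint8); k,l,s,_=cv2.connectedComponentsWithStats(m)
        for i in range(1,k):
            if s[i,4]>8: q=P[l==i]; print(b[4],q.min(0).round(),q.max(0).round(),len(q))
E
```

```text
top lid ((545.3051147460938, 155.48992919921875), (205.67494201660156, 192.9421844482422), 1.1336400508880615)
bar 142 [[539.0, -13.0, 90.0], [539.0, -10.0, 83.0], [539.0, -7.0, 83.0], [539.0, -3.0, 79.0], [539.0, -0.0, 83.0], [539.0, 3.0, 83.0], [539.0, 7.0, 77.0], [539.0, 10.0, 75.0], [539.0, 13.0, 81.0], [542.0, 17.0, 81.0], [539.0, 20.0, 75.0], [539.0, 23.0, 78.0], [539.0, 27.0, 73.0], [539.0, 30.0, 70.0], [542.0, 33.0, 76.0], [539.0, 37.0, 73.0], [539.0, 40.0, 73.0], [538.0, 43.0, 74.0], [542.0, 47.0, 73.0], [539.0, 50.0, 68.0], [552.0, 54.0, 69.0], [542.0, 57.0, 67.0], [562.0, 58.0, 64.0], [541.0, 60.0, 86.0]]
12 [ 622. -366.   13.] [ 691. -317.   58.] 66
12 [ 383. -334.   12.] [ 504. -276.   29.] 264
60 [ 591. -389.   61.] [ 693. -317.  204.] 589
side lid ((546.9468383789062, 154.013671875), (209.0505828857422, 195.79013061523438), 1.118010401725769)
bar 40 [[542.0, -15.0, 87.0], [547.0, -12.0, 85.0], [545.0, -10.0, 84.0], [560.0, -8.0, 83.0], [557.0, -6.0, 82.0], [555.0, -3.0, 78.0], [543.0, 0.0, 85.0]]
12 [ 622. -374.   12.] [ 686. -317.   60.] 228
12 [ 438. -332.   12.] [ 507. -283.   23.] 168
60 [ 591. -381.   60.] [ 692. -316.  200.] 873
```

Emit:
arm_command(
  deltas=[
    {"dx": 0.0134,"dy": 0.0234,"yaw": 3.2},
    {"dx": 0.0134,"dy": 0.0234,"yaw": 3.2},
    {"dx": 0.0134,"dy": 0.0234,"yaw": 3.2},
    {"dx": 0.0134,"dy": 0.0234,"yaw": 3.2},
    {"dx": 0.0134,"dy": 0.0234,"yaw": 3.2},
    {"dx": 0.0134,"dy": 0.0234,"yaw": 3.2},
    {"dx": 0.0134,"dy": 0.0234,"yaw": 3.2},
    {"dx": 0.0134,"dy": 0.0234,"yaw": 3.2},
    {"dx": 0.0134,"dy": 0.0234,"yaw": 3.2},
    {"dx": 0.0134,"dy": 0.0234,"yaw": 3.2},
    {"dx": 0.0134,"dy": 0.0234,"yaw": 3.2},
    {"dx": 0.0134,"dy": 0.0234,"yaw": 3.2},
    {"dx": 0.0134,"dy": 0.0234,"yaw": 3.2},
    {"dx": 0.0134,"dy": 0.0234,"yaw": 3.2},
    {"dx": 0.0134,"dy": 0.0234,"yaw": 3.2},
    {"dx": 0.0134,"dy": 0.0234,"yaw": 3.2},
    {"dx": 0.0134,"dy": 0.0234,"yaw": 3.2},
    {"dx": 0.0134,"dy": 0.0234,"yaw": 3.2},
    {"dx": 0.0134,"dy": 0.0234,"yaw": 3.2},
    {"dx": 0.0134,"dy": 0.0224,"yaw": 3.2},
  ],
  gripper=0.0,
)

```text
$.deltas[0]: bad value
```

Emit:
arm_command(
  deltas=[
    {"dx": 0.0134,"dy": 0.0234,"dz": 0.0,"yaw": 3.2},
    {"dx": 0.0134,"dy": 0.0234,"dz": 0.0,"yaw": 3.2},
    {"dx": 0.0134,"dy": 0.0234,"dz": 0.0,"yaw": 3.2},
    {"dx": 0.0134,"dy": 0.0234,"dz": 0.0,"yaw": 3.2},
    {"dx": 0.0134,"dy": 0.0234,"dz": 0.0,"yaw": 3.2},
    {"dx": 0.0134,"dy": 0.0234,"dz": 0.0,"yaw": 3.2},
    {"dx": 0.0134,"dy": 0.0234,"dz": 0.0,"yaw": 3.2},
    {"dx": 0.0134,"dy": 0.0234,"dz": 0.0,"yaw": 3.2},
    {"dx": 0.0134,"dy": 0.0234,"dz": 0.0,"yaw": 3.2},
    {"dx": 0.0134,"dy": 0.0234,"dz": 0.0,"yaw": 3.2},
    {"dx": 0.0134,"dy": 0.0234,"dz": 0.0,"yaw": 3.2},
    {"dx": 0.0134,"dy": 0.0234,"dz": 0.0,"yaw": 3.2},
    {"dx": 0.0134,"dy": 0.0234,"dz": 0.0,"yaw": 3.2},
    {"dx": 0.0134,"dy": 0.0234,"dz": 0.0,"yaw": 3.2},
    {"dx": 0.0134,"dy": 0.0234,"dz": 0.0,"yaw": 3.2},
    {"dx": 0.0134,"dy": 0.0234,"dz": 0.0,"yaw": 3.2},
    {"dx": 0.0134,"dy": 0.0234,"dz": 0.0,"yaw": 3.2},
    {"dx": 0.0134,"dy": 0.0234,"dz": 0.0,"yaw": 3.2},
    {"dx": 0.0134,"dy": 0.0234,"dz": 0.0,"yaw": 3.2},
    {"dx": 0.0134,"dy": 0.0224,"dz": 0.0,"yaw": 3.2},
  ],
  gripper=0.0,
)

```text
t: 2.1
eef_pos: [541.8, -93.9, 233.4]
tcp_rot: [-3.141, -0.0, 1.572]
ft_force: [0.3, 0.5, 0.4]
opening: 0.009
grip_force: 0.0
```

Emit:
arm_command(
  deltas=[
    {"dx": 0,"dy": 0,"dz": -0.02,"yaw": 0},
    {"dx": 0,"dy": 0,"dz": -0.02,"yaw": 0},
    {"dx": 0,"dy": 0,"dz": -0.02,"yaw": 0},
    {"dx": 0,"dy": 0,"dz": -0.02,"yaw": 0},
    {"dx": 0,"dy": 0,"dz": -0.02,"yaw": 0},
    {"dx": 0,"dy": 0,"dz": -0.02,"yaw": 0},
    {"dx": 0,"dy": 0,"dz": -0.02,"yaw": 0},
  ],
)

```text
t: 2.8
eef_pos: [541.3, -95.0, 92.7]
tcp_rot: [-3.141, -0.0, 1.57]
ft_force: [0.4, -1.0, -0.2]
opening: 0.006
grip_force: 0.0
```

```bash
python3 - <<'E'
from cell import *
import cv2, numpy as np
a=read_camera("side")["color"][150:350,220:470]; b=read_camera("wrist")["color"]
cv2.imwrite("pics/c1.png",np.hstack([cv2.resize(a,(375,300)),cv2.resize(b,(400,300))])[:,:,::-1])
print(state()["eef_pos"])
E
```

```text
[540.31124827 -94.73258607  91.47495664]
```

View pics/c1.png

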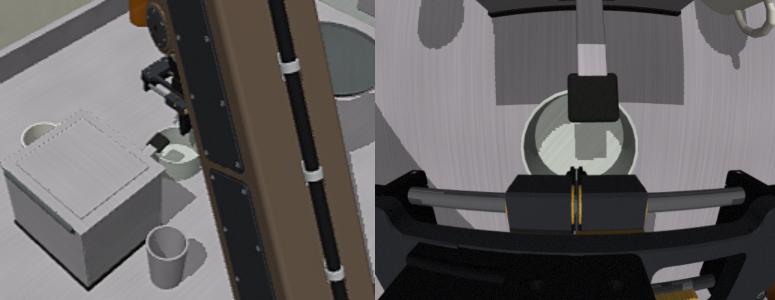

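The fingertips are over the pot's near-right inside, in line with the lever (wrist view tips at about (577,175), pad at (593,97)). Now I'll lower them into the pot.

Emit:
arm_command(
  deltas=[
    {"dx": 0,"dy": 0,"dz": -0.006,"yaw": 0},
    {"dx": 0,"dy": 0,"dz": -0.006,"yaw": 0},
    {"dx": 0,"dy": 0,"dz": -0.006,"yaw": 0},
    {"dx": 0,"dy": 0,"dz": -0.006,"yaw": 0},
    {"dx": 0,"dy": 0,"dz": 0,"yaw": 0},
  ],
)

```text
t: 3.4
eef_pos: [541.2, -95.0, 69.1]
tcp_rot: [-3.141, -0.0, 1.57]
ft_force: [0.2, -0.3, 0.3]
opening: 0.003
grip_force: 0.0
```

Emit:
arm_command(
  deltas=[
    {"dx": 0,"dy": 0,"dz": -0.006,"yaw": 0},
    {"dx": 0,"dy": 0,"dz": -0.006,"yaw": 0},
    {"dx": 0,"dy": 0,"dz": -0.006,"yaw": 0},
    {"dx": 0,"dy": 0,"dz": -0.004,"yaw": 0},
    {"dx": 0,"dy": 0,"dz": 0,"yaw": 0},
  ],
)

```text
t: 3.9
eef_pos: [541.2, -94.9, 47.0]
tcp_rot: [-3.141, -0.0, 1.57]
ft_force: [0.2, -0.3, 0.8]
opening: 0.005
grip_force: 0.0
```

Emit:
arm_command(
  deltas=[
    {"dx": 0,"dy": -0.004,"dz": 0,"yaw": 0},
    {"dx": 0,"dy": -0.004,"dz": 0,"yaw": 0},
    {"dx": 0,"dy": -0.004,"dz": 0,"yaw": 0},
    {"dx": 0,"dy": -0.004,"dz": 0,"yaw": 0},
    {"dx": 0,"dy": -0.004,"dz": 0,"yaw": 0},
    {"dx": 0,"dy": -0.004,"dz": 0,"yaw": 0},
  ],
)

```text
t: 4.5
eef_pos: [541.4, -119.3, 47.7]
tcp_rot: [3.141, -0.0, 1.57]
ft_force: [-0.1, 2.0, 1.0]
opening: 0.009
grip_force: 0.9
```

Emit:
arm_command(
  deltas=[
    {"dx": 0,"dy": -0.004,"dz": 0,"yaw": 0},
    {"dx": 0,"dy": -0.004,"dz": 0,"yaw": 0},
    {"dx": 0,"dy": -0.004,"dz": 0,"yaw": 0},
    {"dx": 0,"dy": -0.004,"dz": 0,"yaw": 0},
    {"dx": 0,"dy": -0.004,"dz": 0,"yaw": 0},
    {"dx": 0,"dy": -0.004,"dz": 0,"yaw": 0},
    {"dx": 0,"dy": -0.004,"dz": 0,"yaw": 0},
    {"dx": 0,"dy": -0.004,"dz": 0,"yaw": 0},
    {"dx": 0,"dy": -0.004,"dz": 0,"yaw": 0},
    {"dx": 0,"dy": -0.004,"dz": 0,"yaw": 0},
    {"dx": 0,"dy": -0.004,"dz": 0,"yaw": 0},
    {"dx": 0,"dy": -0.004,"dz": 0,"yaw": 0},
    {"dx": 0,"dy": -0.004,"dz": 0,"yaw": 0},
    {"dx": 0,"dy": -0.004,"dz": 0,"yaw": 0},
    {"dx": 0,"dy": -0.003,"dz": 0,"yaw": 0},
    {"dx": 0,"dy": -0.002,"dz": 0,"yaw": 0},
    {"dx": 0,"dy": -0.001,"dz": 0,"yaw": 0},
    {"dx": 0,"dy": 0.004,"dz": 0,"yaw": 0},
    {"dx": 0,"dy": 0.004,"dz": 0,"yaw": 0},
    {"dx": 0,"dy": 0.004,"dz": 0,"yaw": 0},
  ],
)

```text
t: 6.5
eef_pos: [541.4, -168.6, 47.6]
tcp_rot: [3.142, 0.0, 1.57]
ft_force: [0.1, 0.6, -1.1]
opening: 0.002
grip_force: 0.0
```

Emit:
arm_command(
  deltas=[
    {"dx": 0,"dy": 0,"dz": 0.008,"yaw": 0},
    {"dx": 0,"dy": 0,"dz": 0.012,"yaw": 0},
    {"dx": 0,"dy": 0,"dz": 0.015,"yaw": 0},
    {"dx": 0,"dy": 0,"dz": 0.015,"yaw": 0},
    {"dx": 0,"dy": 0,"dz": 0.015,"yaw": 0},
    {"dx": 0,"dy": 0,"dz": 0.015,"yaw": 0},
  ],
)

```text
t: 7.1
eef_pos: [541.6, -169.2, 129.5]
tcp_rot: [3.14, 0.001, 1.57]
ft_force: [0.3, -0.1, 0.4]
opening: 0.005
grip_force: 0.0
```

```bash
cat > chk.py <<'E'
from cell import *
from h import *
import sys
a=read_camera("side"); b=read_camera("wrist"); s=state()
np.savez("side_"+sys.argv[1]+".npz",**a)
cv2.imwrite("pics/%s.png"%sys.argv[1],np.hstack([cv2.resize(a["color"][150:350,220:470],(375,300)),cv2.resize(b["color"],(400,300))])[:,:,::-1])
print(s["t"],s["eef_pos"],s["ft_force"])
P=cloud(a); z=P[...,2]; m=(a["range_z"]>0)&(P[...,0]>480)&(P[...,0]<620)&(P[...,1]<80)
q=P[m&(z>47)&(z<60)&(P[...,1]<-60)&(P[...,1]>-210)]
if len(q)>5: print("rim",len(q),cv2.minEnclosingCircle(q[:,:2].astype(np.float32)))
q=P[m&(a["color"].max(-1)<60)&(z>25)&(z<110)&(P[...,1]>-60)]
if len(q): print("pad",len(q),q.mean(0),q.min(0),q.max(0))
q=P[(a["range_z"]>0)&(P[...,1]>50)&(P[...,1]<270)&(P[...,0]>440)&(P[...,0]<650)&(z>150)]
print("lid z",np.percentile(q[:,2],[2,50,98]), "y",np.percentile(q[:,1],[2,98]))
E
python3 chk.py c2
```

```text
7.2 [ 542.30692241 -169.48718431  130.31252916] [-0.28834427  0.38855736 -0.08052607]
rim 125 ((540.3466796875, -144.23085021972656), 51.469356536865234)
pad 106 [548.03698569 -30.96629478  89.08386877] [531.97418279 -47.64191712  80.66148087] [565.738238   -14.61305967  94.18178604]
lid z [155.96086022 169.52361473 173.64806157] y [ 62.35343221 249.09808677]
```

View pics/c2.png

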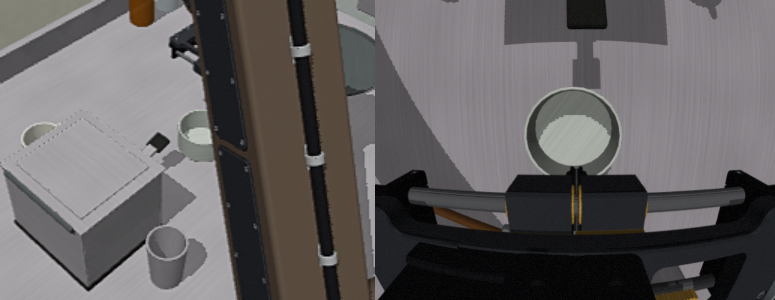

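The pot is upright and clear of the lever: its rim centre is at (540,-144), about 40 mm beyond the lever tip. Next I'll move over the pad.

Emit:
arm_command(
  deltas=[
    {"dx": 0.001,"dy": 0.017,"dz": 0.002,"yaw": 0},
    {"dx": 0.001,"dy": 0.017,"dz": 0,"yaw": 0},
    {"dx": 0.001,"dy": 0.017,"dz": 0,"yaw": 0},
    {"dx": 0.001,"dy": 0.017,"dz": 0,"yaw": 0},
    {"dx": 0.001,"dy": 0.017,"dz": 0,"yaw": 0},
    {"dx": 0.001,"dy": 0.017,"dz": 0,"yaw": 0},
    {"dx": 0.001,"dy": 0.017,"dz": 0,"yaw": 0},
    {"dx": 0.001,"dy": 0.017,"dz": 0,"yaw": 0},
    {"dx": 0,"dy": 0,"dz": 0,"yaw": 0},
  ],
)

```text
t: 8.1
eef_pos: [549.2, -30.4, 129.4]
tcp_rot: [-3.141, -0.0, 1.572]
ft_force: [0.4, 0.2, -0.2]
opening: 0.007
grip_force: 0.0
```

Emit:
arm_command(
  deltas=[
    {"dx": 0,"dy": 0,"dz": -0.003,"yaw": 0},
    {"dx": 0,"dy": 0,"dz": -0.003,"yaw": 0},
    {"dx": 0,"dy": 0,"dz": -0.003,"yaw": 0},
    {"dx": 0,"dy": 0,"dz": -0.003,"yaw": 0},
    {"dx": 0,"dy": 0,"dz": -0.003,"yaw": 0},
    {"dx": 0,"dy": 0,"dz": -0.003,"yaw": 0},
    {"dx": 0,"dy": 0,"dz": -0.003,"yaw": 0},
    {"dx": 0,"dy": 0,"dz": -0.003,"yaw": 0},
  ],
)

```text
t: 8.9
eef_pos: [549.8, -33.5, 106.0]
tcp_rot: [3.14, 0.001, 1.57]
ft_force: [-0.8, -3.1, 7.1]
opening: 0.005
grip_force: 3.0
```

```bash
python3 chk.py c3
```

```text
9.0 [549.81440074 -33.36680197 105.79073719] [ 0.26194297 -1.3403081   6.82783912]
pad 106 [542.45967471 -24.88987817  89.8771756 ] [485.27249655 -45.23334557  75.48674807] [564.9995817   76.16561735 109.71029934]
lid z [156.45516661 178.18762869 188.36246404] y [ 63.86750615 248.78597157]
```

View pics/c3.png

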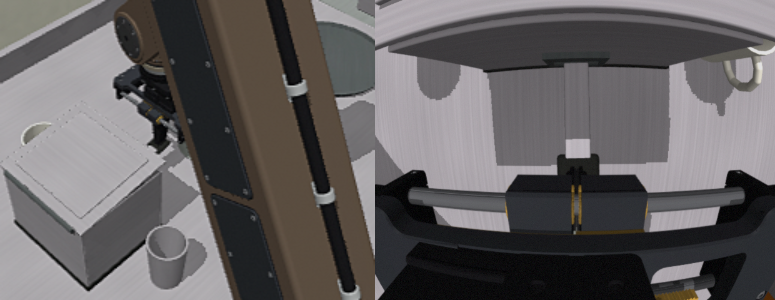

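The fingertips are centred on the pad (wrist view (577,165)), pressing with 7 N, and the lid has just begun to open. Now I'll press on down.

Emit:
arm_command(
  deltas=[
    {"dx": 0,"dy": 0,"dz": -0.003,"yaw": 0},
    {"dx": 0,"dy": 0,"dz": -0.003,"yaw": 0},
    {"dx": 0,"dy": 0,"dz": -0.003,"yaw": 0},
    {"dx": 0,"dy": 0,"dz": -0.003,"yaw": 0},
    {"dx": 0,"dy": 0,"dz": -0.003,"yaw": 0},
    {"dx": 0,"dy": 0,"dz": -0.003,"yaw": 0},
    {"dx": 0,"dy": 0,"dz": -0.003,"yaw": 0},
    {"dx": 0,"dy": 0,"dz": -0.003,"yaw": 0},
    {"dx": 0,"dy": 0,"dz": -0.003,"yaw": 0},
    {"dx": 0,"dy": 0,"dz": -0.003,"yaw": 0},
    {"dx": 0,"dy": 0,"dz": -0.003,"yaw": 0},
    {"dx": 0,"dy": 0,"dz": -0.003,"yaw": 0},
  ],
)

```text
t: 10.2
eef_pos: [550.2, -33.4, 70.1]
tcp_rot: [3.139, 0.0, 1.57]
ft_force: [0.3, -0.8, 5.9]
opening: 0.003
grip_force: 3.1
```

Emit:
arm_command(
  deltas=[
    {"dx": 0,"dy": 0,"dz": -0.002,"yaw": 0},
    {"dx": 0,"dy": 0,"dz": -0.002,"yaw": 0},
    {"dx": 0,"dy": 0,"dz": -0.001,"yaw": 0},
  ],
)

```text
t: 10.5
eef_pos: [550.1, -32.9, 65.0]
tcp_rot: [3.14, -0.0, 1.57]
ft_force: [0.1, 2.8, 5.2]
opening: 0.0
grip_force: 2.6
```

Emit:
arm_command(
  deltas=[
    {"dx": 0,"dy": 0,"dz": -0.001,"yaw": 0},
    {"dx": 0,"dy": 0,"dz": -0.001,"yaw": 0},
  ],
)

```text
t: 10.7
eef_pos: [550.1, -32.9, 63.1]
tcp_rot: [3.14, -0.0, 1.57]
ft_force: [0.8, 1.5, 5.8]
opening: 0.008
grip_force: 2.4
```

Emit:
arm_command(
  deltas=[
    {"dx": 0,"dy": 0,"dz": -0.001,"yaw": 0},
    {"dx": 0,"dy": 0,"dz": 0,"yaw": 0},
  ],
)

```text
t: 10.9
eef_pos: [550.0, -32.9, 62.0]
tcp_rot: [3.14, -0.0, 1.57]
ft_force: [1.1, 2.5, 5.9]
opening: 0.006
grip_force: 2.2
```

Emit:
arm_command(
  deltas=[
    {"dx": 0,"dy": 0,"dz": -0.001,"yaw": 0},
    {"dx": 0,"dy": 0,"dz": 0,"yaw": 0},
  ],
)

```text
t: 11.1
eef_pos: [549.9, -32.9, 61.1]
tcp_rot: [3.14, -0.0, 1.57]
ft_force: [0.9, 1.9, 6.6]
opening: 0.002
grip_force: 2.6
```

Emit:
arm_command(
  deltas=[
    {"dx": 0,"dy": 0,"dz": -0.001,"yaw": 0},
    {"dx": 0,"dy": 0,"dz": 0,"yaw": 0},
  ],
)

```text
t: 11.3
eef_pos: [550.0, -32.9, 60.8]
tcp_rot: [3.14, -0.0, 1.57]
ft_force: [-0.8, 2.2, 14.4]
opening: 0.011
grip_force: 7.0
```

Emit:
arm_command(
  deltas=[
    {"dx": 0,"dy": 0,"dz": -0.0005,"yaw": 0},
    {"dx": 0,"dy": 0,"dz": 0,"yaw": 0},
  ],
)

```text
t: 11.5
eef_pos: [550.1, -32.8, 60.7]
tcp_rot: [3.139, 0.0, 1.57]
ft_force: [-3.3, 3.6, 19.6]
opening: 0.006
grip_force: 9.4
```

```bash
python3 chk.py c4
```

```text
11.6 [550.07431742 -32.87398654  60.67828943] [-1.84406887  2.51599542 20.02580498]
pad 259 [539.70862144  19.35055738  81.30575439] [486.31627382 -46.34598757  33.7567963 ] [587.80699544  79.98939705 109.92221571]
lid z [154.48917999 253.54589518 336.92358824] y [ 66.5341144  249.49655674]
```

View pics/c4.png

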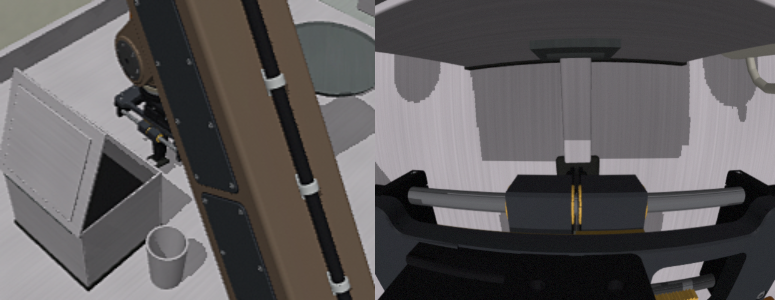

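The lever is at its stop (20 N) and the lid stands wide open: the open lid's edge is at left of the crop, with its highest point at z≈337. Now I'll hold for about 3 s.

Emit:
arm_command(
  deltas=[
    {"dx": 0,"dy": 0,"dz": 0,"yaw": 0},
    {"dx": 0,"dy": 0,"dz": 0,"yaw": 0},
    {"dx": 0,"dy": 0,"dz": 0,"yaw": 0},
    {"dx": 0,"dy": 0,"dz": 0,"yaw": 0},
    {"dx": 0,"dy": 0,"dz": 0,"yaw": 0},
    {"dx": 0,"dy": 0,"dz": 0,"yaw": 0},
    {"dx": 0,"dy": 0,"dz": 0,"yaw": 0},
    {"dx": 0,"dy": 0,"dz": 0,"yaw": 0},
    {"dx": 0,"dy": 0,"dz": 0,"yaw": 0},
    {"dx": 0,"dy": 0,"dz": 0,"yaw": 0},
    {"dx": 0,"dy": 0,"dz": 0,"yaw": 0},
    {"dx": 0,"dy": 0,"dz": 0,"yaw": 0},
    {"dx": 0,"dy": 0,"dz": 0,"yaw": 0},
    {"dx": 0,"dy": 0,"dz": 0,"yaw": 0},
    {"dx": 0,"dy": 0,"dz": 0,"yaw": 0},
    {"dx": 0,"dy": 0,"dz": 0,"yaw": 0},
    {"dx": 0,"dy": 0,"dz": 0,"yaw": 0},
    {"dx": 0,"dy": 0,"dz": 0,"yaw": 0},
    {"dx": 0,"dy": 0,"dz": 0,"yaw": 0},
    {"dx": 0,"dy": 0,"dz": 0,"yaw": 0},
  ],
)

```text
t: 13.6
eef_pos: [550.1, -32.8, 60.7]
tcp_rot: [3.139, 0.0, 1.57]
ft_force: [-2.7, 4.0, 19.9]
opening: 0.004
grip_force: 9.3
```

Emit:
arm_command(
  deltas=[
    {"dx": 0,"dy": 0,"dz": 0,"yaw": 0},
    {"dx": 0,"dy": 0,"dz": 0,"yaw": 0},
    {"dx": 0,"dy": 0,"dz": 0,"yaw": 0},
    {"dx": 0,"dy": 0,"dz": 0,"yaw": 0},
    {"dx": 0,"dy": 0,"dz": 0,"yaw": 0},
    {"dx": 0,"dy": 0,"dz": 0,"yaw": 0},
    {"dx": 0,"dy": 0,"dz": 0,"yaw": 0},
    {"dx": 0,"dy": 0,"dz": 0,"yaw": 0},
    {"dx": 0,"dy": 0,"dz": 0,"yaw": 0},
    {"dx": 0,"dy": 0,"dz": 0,"yaw": 0},
  ],
)

```text
t: 14.6
eef_pos: [550.0, -32.8, 60.7]
tcp_rot: [3.139, 0.0, 1.57]
ft_force: [-3.0, 3.6, 21.0]
opening: 0.004
grip_force: 9.3
```

Emit:
arm_command(
  deltas=[
    {"dx": 0,"dy": 0,"dz": 0.001,"yaw": 0},
    {"dx": 0,"dy": 0,"dz": 0.001,"yaw": 0},
    {"dx": 0,"dy": 0,"dz": 0.0015,"yaw": 0},
    {"dx": 0,"dy": 0,"dz": 0.0015,"yaw": 0},
    {"dx": 0,"dy": 0,"dz": 0.0015,"yaw": 0},
    {"dx": 0,"dy": 0,"dz": 0.0015,"yaw": 0},
    {"dx": 0,"dy": 0,"dz": 0.0015,"yaw": 0},
    {"dx": 0,"dy": 0,"dz": 0.0015,"yaw": 0},
    {"dx": 0,"dy": 0,"dz": 0.0015,"yaw": 0},
    {"dx": 0,"dy": 0,"dz": 0.0015,"yaw": 0},
    {"dx": 0,"dy": 0,"dz": 0.0015,"yaw": 0},
    {"dx": 0,"dy": 0,"dz": 0.0015,"yaw": 0},
    {"dx": 0,"dy": 0,"dz": 0.0015,"yaw": 0},
    {"dx": 0,"dy": 0,"dz": 0.0015,"yaw": 0},
    {"dx": 0,"dy": 0,"dz": 0.0015,"yaw": 0},
    {"dx": 0,"dy": 0,"dz": 0.0015,"yaw": 0},
    {"dx": 0,"dy": 0,"dz": 0.0015,"yaw": 0},
    {"dx": 0,"dy": 0,"dz": 0.0015,"yaw": 0},
    {"dx": 0,"dy": 0,"dz": 0.0015,"yaw": 0},
    {"dx": 0,"dy": 0,"dz": 0.0015,"yaw": 0},
  ],
)

```text
t: 16.6
eef_pos: [549.4, -32.9, 88.3]
tcp_rot: [3.142, -0.0, 1.57]
ft_force: [1.7, -1.7, 5.3]
opening: 0.005
grip_force: 2.8
```

Emit:
arm_command(
  deltas=[
    {"dx": 0,"dy": 0,"dz": 0.001,"yaw": 0},
    {"dx": 0,"dy": 0,"dz": 0.001,"yaw": 0},
    {"dx": 0,"dy": 0,"dz": 0.001,"yaw": 0},
    {"dx": 0,"dy": 0,"dz": 0.001,"yaw": 0},
    {"dx": 0,"dy": 0,"dz": 0.001,"yaw": 0},
    {"dx": 0,"dy": 0,"dz": 0.001,"yaw": 0},
    {"dx": 0,"dy": 0,"dz": 0.001,"yaw": 0},
    {"dx": 0,"dy": 0,"dz": 0.001,"yaw": 0},
    {"dx": 0,"dy": 0,"dz": 0.001,"yaw": 0},
    {"dx": 0,"dy": 0,"dz": 0.001,"yaw": 0},
    {"dx": 0,"dy": 0,"dz": 0.001,"yaw": 0},
    {"dx": 0,"dy": 0,"dz": 0.001,"yaw": 0},
    {"dx": 0,"dy": 0,"dz": 0.001,"yaw": 0},
    {"dx": 0,"dy": 0,"dz": 0.001,"yaw": 0},
    {"dx": 0,"dy": 0,"dz": 0.001,"yaw": 0},
    {"dx": 0,"dy": 0,"dz": 0.001,"yaw": 0},
  ],
)

```text
t: 18.2
eef_pos: [549.2, -33.0, 104.1]
tcp_rot: [-3.141, -0.0, 1.57]
ft_force: [-0.5, 5.4, 4.8]
opening: 0.004
grip_force: 2.6
```

Emit:
arm_command(
  deltas=[
    {"dx": 0,"dy": 0,"dz": 0.0005,"yaw": 0},
    {"dx": 0,"dy": 0,"dz": 0.0005,"yaw": 0},
    {"dx": 0,"dy": 0,"dz": 0.0005,"yaw": 0},
    {"dx": 0,"dy": 0,"dz": 0.0005,"yaw": 0},
    {"dx": 0,"dy": 0,"dz": 0.0005,"yaw": 0},
    {"dx": 0,"dy": 0,"dz": 0.0005,"yaw": 0},
    {"dx": 0,"dy": 0,"dz": 0.0005,"yaw": 0},
    {"dx": 0,"dy": 0,"dz": 0.0005,"yaw": 0},
    {"dx": 0,"dy": 0,"dz": 0.0005,"yaw": 0},
    {"dx": 0,"dy": 0,"dz": 0.0005,"yaw": 0},
    {"dx": 0,"dy": 0,"dz": 0.0005,"yaw": 0},
    {"dx": 0,"dy": 0,"dz": 0.0005,"yaw": 0},
    {"dx": 0,"dy": 0,"dz": 0.0005,"yaw": 0},
    {"dx": 0,"dy": 0,"dz": 0.0005,"yaw": 0},
    {"dx": 0,"dy": 0,"dz": 0.0005,"yaw": 0},
    {"dx": 0,"dy": 0,"dz": 0.0005,"yaw": 0},
  ],
)

```text
t: 19.8
eef_pos: [549.4, -33.4, 112.0]
tcp_rot: [-3.141, 0.0, 1.57]
ft_force: [0.2, -0.8, -0.6]
opening: 0.002
grip_force: 0.0
```

Contact has ended, so the lid is shut. Now I'll rise clear.

Emit:
arm_command(
  deltas=[
    {"dx": 0,"dy": 0,"dz": 0.003,"yaw": 0},
    {"dx": 0,"dy": 0,"dz": 0.006,"yaw": 0},
    {"dx": 0,"dy": 0,"dz": 0.012,"yaw": 0},
    {"dx": 0,"dy": -0.005,"dz": 0.02,"yaw": 0},
    {"dx": 0,"dy": -0.01,"dz": 0.02,"yaw": 0},
    {"dx": 0,"dy": -0.01,"dz": 0.02,"yaw": 0},
    {"dx": 0,"dy": -0.01,"dz": 0.02,"yaw": 0},
    {"dx": 0,"dy": -0.01,"dz": 0.02,"yaw": 0},
    {"dx": 0,"dy": -0.01,"dz": 0.02,"yaw": 0},
    {"dx": 0,"dy": -0.01,"dz": 0.02,"yaw": 0},
    {"dx": 0,"dy": 0,"dz": 0.01,"yaw": 0},
    {"dx": 0,"dy": 0,"dz": 0,"yaw": 0},
    {"dx": 0,"dy": 0,"dz": 0,"yaw": 0},
  ],
)

```text
t: 21.1
eef_pos: [549.1, -97.6, 282.8]
tcp_rot: [-3.141, -0.0, 1.57]
ft_force: [0.7, -0.4, -1.0]
opening: 0.008
grip_force: 0.0
```

```bash
python3 chk.py c5
```

```text
21.2 [549.10617831 -97.51548312 282.25924765] [-0.48663435 -0.40802165 -0.45969092]
rim 184 ((536.8151245117188, -147.1886749267578), 53.166996002197266)
pad 105 [547.81886086 -30.99720921  89.08456216] [531.98140708 -45.93298899  80.23301238] [564.7256656  -15.93347865  95.90226274]
lid z [156.21621191 169.65558688 173.63349772] y [ 62.43101162 249.1238493 ]
```

View pics/c5.png

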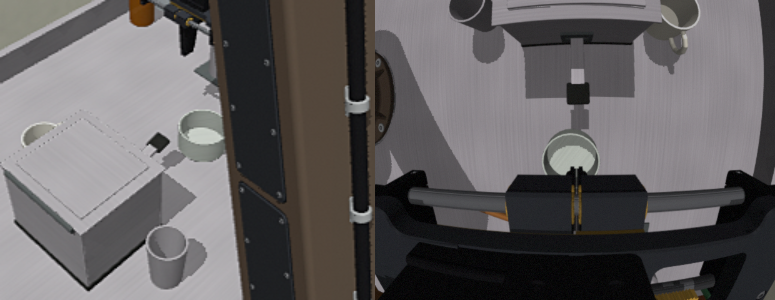

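The lid is shut and the lever is up. The pot stands clear, at (203,135) in the side crop, the caddy's neighbours look unmoved, and the gripper is clear.

```bash
python3 -c "from cell import job_done; print(job_done())"
```

```text
the job is handed in; nothing more can be done
None
```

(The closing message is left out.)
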